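# Build up the sieve column on its base

### The job

Build up the sieve set on its vibrating base for the next sample, from the bottom up and one piece at a time: the receiving pan into the seat of the base, then the fine sieve, then the coarse sieve, and the lid on top, each fully down and level on the one below before you fetch the next. Leave the culture jar, the dropper bottle and the beaker standing where they are.

Things in the scene. Friction and masses are not known exactly. Their poses are not given: they have to be found in the camera images.
- pan: Receiving pan, the lowest tub: 36 mm high, closed plain floor 9 mm up. Steel tube, z axis up, origin at the centre of its underside: tapered plug 7 mm high (radius 21 to 24.2 mm), then body radius 29, bore radius 26; round the top a rim bead, diameter 64, 10 mm high: grip across it from above. Seated (shoulder on the seat) its origin is 43 mm above the base's origin. 0.15 kg.
- fine_sieve: Fine sieve, the middle tub: 48 mm high, close wire mesh (5 mm pitch) 16 mm below its rim. Steel tube, z axis up, origin at the centre of its underside: tapered plug 7 mm high (radius 21 to 24.2 mm), then body radius 29, bore radius 26; round the top a rim bead, diameter 64, 10 mm high: grip across it from above. Seated on the pan its origin is 29 mm above the pan's. 0.16 kg.
- coarse_sieve: Coarse sieve, the tallest tub: 64 mm high, open wire mesh (13 mm pitch) 18 mm below its rim. Steel tube, z axis up, origin at the centre of its underside: tapered plug 7 mm high (radius 21 to 24.2 mm), then body radius 29, bore radius 26; round the top a rim bead, diameter 64, 10 mm high: grip across it from above. Seated on the fine sieve its origin is 41 mm above that one's. 0.20 kg.
- lid: Steel lid, z axis up, origin at the centre of its underside: tapered plug 7 mm high (radius 21 to 24.2 mm), disc of diameter 63 from 7 to 12 mm, and an upright round knob of diameter 22 from 12 to 42 mm, to be gripped from above near its top. Seated on the coarse sieve its origin is 57 mm above that one's. 0.15 kg.
- shaker: Vibrating base, fixed to the bench and not running: round grey drum of diameter 124 mm, 40 mm high, with a steel seat ring on its middle (outside diameter 70, bore radius 26, top 50 mm above the bench, bore 10 mm deep) that takes the pan's plug. Origin on its axis at bench height, z up.
- culture_jar: Bystander: clear culture jar with a green plantlet and a white cap, diameter 66 mm, 86 mm high, standing. Origin at the centre of its underside. Leave it alone.
- dropper_bottle: Bystander: brown dropper bottle with a black top, diameter 42 mm, 108 mm high, standing. Origin at the centre of its underside. Leave it alone.
- beaker: Bystander: clear empty glass beaker, diameter 74 mm, 88 mm high, standing at the far side of the work. Origin at the centre of its underside. Leave it alone.
Not all that is in view belongs to the job. What is shaped like the coarse_sieve but yellow is not meant.

How it is judged:
On the way, in this order (a step that is already met when the one before it is completed fails the run):
1. The pan sits fully down in the seat of the base (horizontal distance between pan and shaker below 0.005 m and z of pan in the frame of shaker between 0.04 and 0.046 m and angle between pan's own z axis and vertical below 0.06 rad), for 0.2 s.
2. The fine sieve sits fully down on the pan (horizontal distance between fine_sieve and pan below 0.005 m and z of fine_sieve in the frame of pan between 0.026 and 0.032 m and angle between fine_sieve's own z axis and vertical below 0.06 rad), for 0.2 s.
3. The coarse sieve sits fully down on the fine sieve (horizontal distance between coarse_sieve and fine_sieve below 0.005 m and z of coarse_sieve in the frame of fine_sieve between 0.038 and 0.044 m and angle between coarse_sieve's own z axis and vertical below 0.06 rad), for 0.2 s.
4. The lid sits fully down on the coarse sieve (horizontal distance between lid and coarse_sieve below 0.005 m and z of lid in the frame of coarse_sieve between 0.054 and 0.06 m and angle between lid's own z axis and vertical below 0.06 rad), for 0.2 s.
At the end, for the whole second after the job is handed in: Pan in the seat of the base, fine sieve on the pan, coarse sieve on the fine sieve and lid on the coarse sieve: each within 5 mm sideways of the one below, within 3 mm of its seated height, within 0.06 rad of level, at rest and released (all of step 1 and all of step 2 and all of step 3 and all of step 4 and linear speed of each of pan, fine_sieve, coarse_sieve, lid below 0.02 m/s and angular speed of each of pan, fine_sieve, coarse_sieve, lid below 0.2 rad/s); the robot touches nothing.
It fails at once if The culture jar is pushed more than 20 mm or tipped (distance of culture_jar from where it was at the start of the episode above 0.02 m or angle between culture_jar's own z axis and vertical above 0.35 rad).
It fails at once if The dropper bottle is pushed more than 20 mm or tipped (distance of dropper_bottle from where it was at the start of the episode above 0.02 m or angle between dropper_bottle's own z axis and vertical above 0.35 rad).
It fails at once if The beaker is pushed more than 20 mm or tipped (distance of beaker from where it was at the start of the episode above 0.02 m or angle between beaker's own z axis and vertical above 0.35 rad).
It also fails if it takes over 109 s, if anything falls off the work surface, if the arm or the gripper's body presses on something with over 40 N, if the wrist force passes 120 N, or if a joint passes its speed limit or range.

### The arm

A 6-joint arm with a two-finger parallel gripper is mounted at the origin on the work surface. World frame = base frame: x ahead of the robot, y to its left, z up, the work surface at z = 0. Lengths are in m, angles in rad, forces in N, time in s.
With the tool pointing down it reaches from about 0.35 to 0.775 m from the base axis. Payload 5.5 kg.
Tool frame: the origin (TCP) lies at the very end of the fingers, on their centre line; the grasp point (between the pads) lies 19 mm behind it; z points along the fingers, y is the direction in which the jaws open and shut (so a half turn about z gives the same grasp; the last joint's range is limited). The gripper opens to 85 mm and grips with 20 to 120 N. Pads are 22 mm wide; open, the fingers measure 114 mm over their backs; the gripper's body (76 mm by 85 mm) begins 54 mm behind the grasp point. The pads swing forward as they close: fully open they stand 13 mm farther back than shut.
Start: joints at [1.075, 0.313, 0.046, 1.304, 0, 1.431], TCP at [0.2, 0.539, 0.231] pointing down, gripper open.
Joint ranges: [-2.76, 2.76], [-0.86, 1.69], [-1.03, 1.26], [-2.2, 2.34], [-1.47, 1.5], [-3.14, 3.14]. Speed limits (rad/s): [2.57, 2.57, 3.14, 3.14, 3.14, 3.14].

### API

Orientations are given as a unit quaternion [w, x, y, z].
In Python, from workcell import get_state, imaging, env, spotter gives the robot as it stands.
- The arm moves only by the tool play_rows, never from a script. Its argument "moves" is a list of rows, each an object with "claw": the finger opening in cm, from 0 to 8.54; "delta_pos": the shift along the tool's x, y, z in cm, a list of three; "twist": the turn about the tool's z in degrees. A call has 1 to 12 rows; each row is the pose to reach, as a shift and turn from the pose commanded when the call began, along the tool's axes at that moment; what a row does not reach only later rows make up. A row lasts 1/8 s, in which the tool goes at most 62.5 mm and 10.7 degrees, less where a joint would pass 70% of its speed; a pose out of reach is approached as far as the arm can. A call with a gripper value outside its range is refused whole. The fingers move at their own pace and stop on an object; "force" is the grip in N (left out, the last holds). Time passes only in rows, so rows that repeat a pose let the fingers close. It gives the time, the measured TCP pose, the force and the opening at its end, in the units of the state.
- get_state(): the state, without advancing time (a new reading comes with each control period).
- imaging.read_camera(name): name is "scene" or "top" or "wrist"; returns the picture (420x560x3 uint8, red, green, blue); there is no depth.
- imaging.camera_info(name): a dict with "fx", "fy", "cx", "cy" (pixels), "world_to_cam" (4x4, takes a point from world to camera coordinates). Camera axes: x right, y down, z forward; pixel columns grow to the right and rows downward; lengths in m; the calibration is good to about 2 mm. A picture is of the moment at which its call begins: read the wrist's pose just before it. camera_info takes no time and is no camera call; for the wrist camera it gives the pose at the moment of the call.
- env.hand_in(): hands the job in, once; it reports no verdict.
Trained networks look in the newest picture that a camera, given by its name, has taken for a name from the list of things; names that differ only in an ending like _2 or _b are one class to them, and where a whole thing is asked for, a point or a joint stands for the part that bears it (a point fixed in the world has none). Each returns a list of dicts, best first, with "conf" (0 to 1); they miss things now and then, are a little off and sometimes report something else, mostly with a low value. They report only what shows in the picture. A call takes as long as a camera call. They do not tell look-alikes from the thing itself.
- spotter.spot_in(camera, query): "extent" ([left, top, right, bottom] in pixels, round what is visible of it).
The state is a dict: "clock": time; "joint_pos": joint angles; "qvel": joint speeds; "tau": joint torques, N m; "tcp_pos": TCP position; "orientation": TCP orientation; "wrist_force": force on the tool from outside, world axes, zero at the start; "ft_torque": the same for the moment, N m; "finger_gap": finger opening in m.
Only numpy, scipy, OpenCV 4.12 (cv2) and the standard library are available. Lean on these libraries where they do the work, as an engineer would, in place of code of your own. Each camera call takes 0.05 s, during which the arm holds its last target. There are 200 camera calls.

## Working session

There is one attempt and no reset: what is moved stays moved. The work goes in short steps, Python scripts to look and compute and a tool call to move; the robot and the scene stay as the last step left them, time stands still between calls to the robot, and variables do not carry over. Pictures are saved under pics/ and viewed, about 12 in all and at most 16, crops included, and the job is handed in when it is done.

Besides the shell and the picture viewer there is one more tool, called after ">>>" in YAML: its name, and indented under it one key for each argument. play_rows: Moves the arm, as the interface text tells. Its arguments: {"type":"object","properties":{"moves":{"type":"array"},"force":{"type":"number"}},"required":["moves"]}

```bash
mkdir -p pics; ls; cat > h.py <<'E'
import numpy as np, cv2
from workcell import get_state, imaging, env, spotter
def snap(cam,fn=None):
    info=imaging.camera_info(cam); im=imaging.read_camera(cam)
    if fn: cv2.imwrite('pics/'+fn,im[:,:,::-1])
    return im,info
def ray(info,u,v):
    T=np.array(info['world_to_cam']);R=T[:3,:3];c=-R.T@T[:3,3]
    d=R.T@np.array([(u-info['cx'])/info['fx'],(v-info['cy'])/info['fy'],1.]);return c,d/np.linalg.norm(d)
def at_z(info,u,v,z):
    c,d=ray(info,u,v);return c+d*(z-c[2])/d[2]
def proj(info,p):
    T=np.array(info['world_to_cam']);q=T[:3,:3]@np.array(p)+T[:3,3]
    return np.array([info['fx']*q[0]/q[2]+info['cx'],info['fy']*q[1]/q[2]+info['cy']])
E
python3 - <<'E'
from h import *
names=['pan','fine_sieve','coarse_sieve','lid','shaker','culture_jar','dropper_bottle','beaker']
ims=[]
for c in ['scene','top','wrist']:
    im,i=snap(c,c+'0.png');ims.append(im)
    T=np.array(i['world_to_cam']);print(c,i['fx'],'pos',(-T[:3,:3].T@T[:3,3]).round(3),T[2,:3].round(2))
    if c=='wrist':continue
    for n in names:
        print(n,[(np.round(d['extent']).tolist(),round(d['conf'],2)) for d in spotter.spot_in(c,n)[:4]])
print(get_state())
E
```

```text
pics
scene 529.3052064197208 pos [1.393 0.257 1.073] [-0.59 -0.2  -0.78]
pan [([244.0, 173.0, 263.0, 189.0], 0.63)]
fine_sieve [([314.0, 176.0, 340.0, 206.0], 0.88)]
coarse_sieve [([348.0, 229.0, 375.0, 259.0], 0.92), ([389.0, 243.0, 423.0, 274.0], 0.86)]
lid [([186.0, 206.0, 210.0, 223.0], 0.62)]
shaker [([252.0, 217.0, 298.0, 268.0], 0.87)]
culture_jar [([172.0, 136.0, 196.0, 173.0], 0.73)]
dropper_bottle [([400.0, 180.0, 417.0, 215.0], 0.92)]
beaker [([237.0, 266.0, 270.0, 315.0], 0.6)]
top 429.56110428483083 pos [ 0.483 -0.014  1.045] [ 0.15  0.03 -0.99]
pan []
fine_sieve [([228.0, 274.0, 256.0, 305.0], 0.83)]
coarse_sieve [([130.0, 203.0, 161.0, 229.0], 0.77), ([318.0, 274.0, 345.0, 302.0], 0.7), ([174.0, 210.0, 210.0, 239.0], 0.63)]
lid [([359.0, 213.0, 383.0, 239.0], 0.81)]
shaker [([254.0, 178.0, 306.0, 237.0], 0.83), ([359.0, 214.0, 383.0, 236.0], 0.44)]
culture_jar [([403.0, 285.0, 445.0, 315.0], 0.72)]
dropper_bottle [([140.0, 294.0, 168.0, 311.0], 0.68)]
beaker [([264.0, 118.0, 296.0, 155.0], 0.77)]
wrist 307.16206116399917 pos [0.136 0.563 0.373] [ 0.26 -0.1  -0.96]
{'clock': 0.95, 'joint_pos': array([ 1.07540068e+00,  3.13191961e-01,  4.61210600e-02,  1.30359223e+00,
       -4.86497857e-06,  1.43120687e+00]), 'qvel': array([-2.37771624e-04, -1.23702834e-03, -9.79326808e-05,  3.14881557e-03,
       -1.98963000e-03,  2.74470165e-04]), 'tau': array([ 3.26330996e-05, -4.80464172e+01,  2.98816717e+01,  7.51884068e-05,
       -3.64278767e-04,  6.60483455e-07]), 'tcp_pos': array([0.20032982, 0.53903189, 0.23133639]), 'orientation': array([2.31025973e-05, 1.76966153e-01, 9.84216935e-01, 6.25124270e-05]), 'wrist_force': array([-0.11648539,  0.23548968, -0.72298278]), 'ft_torque': array([-0.00903426, -0.00076125, -0.03201759]), 'finger_gap': 0.08502821606157987}
```

View pics/top0.png

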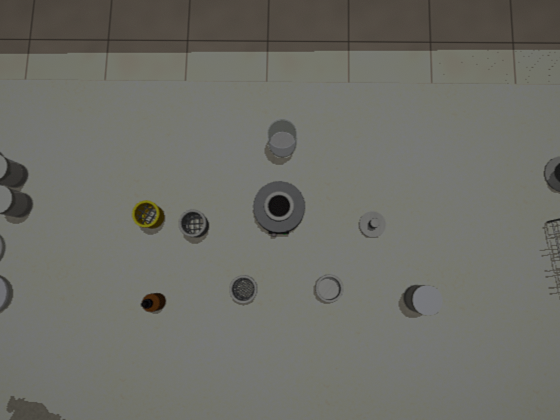

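View pics/scene0.png

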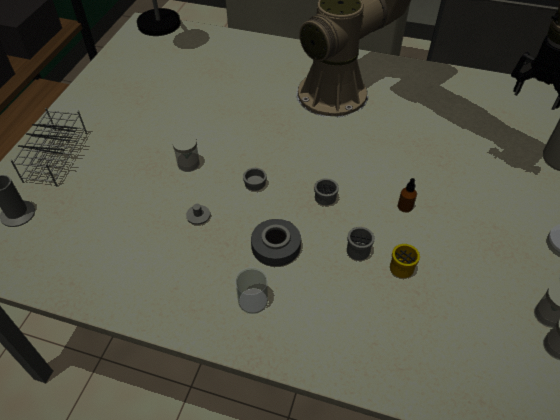

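Top view: pan (328,288), fine sieve (243,289), grey coarse sieve (193,223), yellow look-alike (147,214), lid (372,224), base seat (279,205), beaker (282,138), jar (425,299), bottle (152,302). Coarse sieve candidates are (193,223) grey and (147,214) yellow; the grey one is meant. I'll confirm that in an enlarged crop.

```bash
python3 - <<'E'
from h import *
t=cv2.imread('pics/top0.png');s=cv2.imread('pics/scene0.png')
a=cv2.resize(t[175:310,125:390],None,fx=3,fy=3,interpolation=cv2.INTER_CUBIC)[:,:795]
cv2.imwrite('pics/ca.png',a)
b=cv2.resize(s[160:280,180:430],None,fx=3.2,fy=3.2,interpolation=cv2.INTER_CUBIC)
cv2.imwrite('pics/cb.png',b)
E
```

```text
(no output)
```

View pics/ca.png

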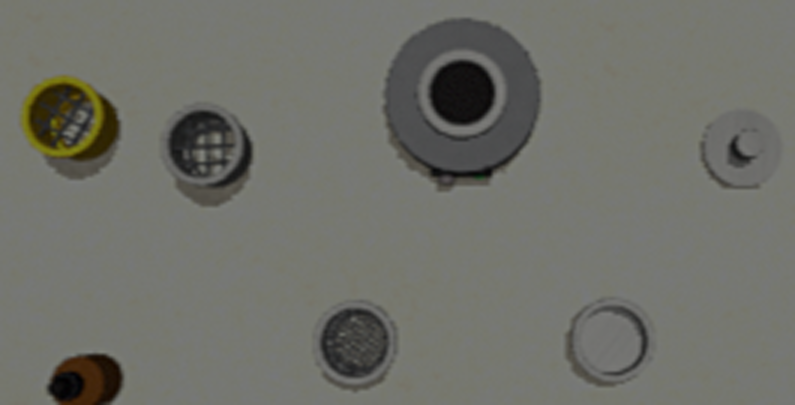

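View pics/cb.png

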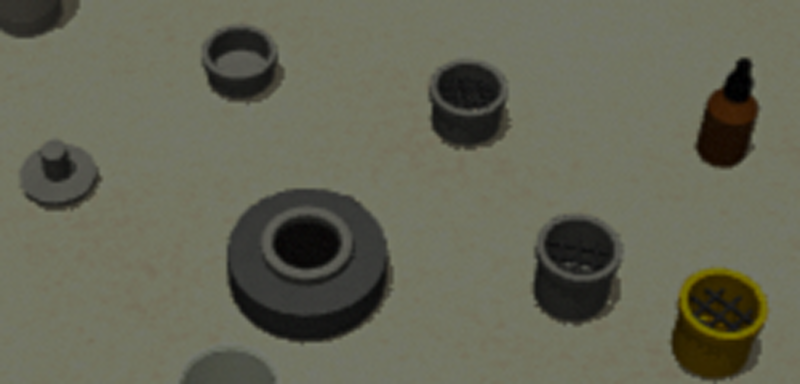

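The crop confirms the grey, wide-mesh tub at (193,223) as the coarse sieve. The fine one has close mesh and the pan a plain floor. Now triangulating.

```bash
python3 - <<'E'
from h import *
A=imaging.camera_info('top');B=imaging.camera_info('scene')
P=dict(pan=((328.3,288),(255,175.6),.036),fine=((243.7,289.3),(326.3,187.8),.048),coarse=((193.7,223),(360.9,236.9),.064),knob=((374.7,222.7),(197.2,206.3),.042),seat=((279,206),(275.9,235.9),.05))
for n,(a,b,z) in P.items():
    c1,d1=ray(A,*a);c2,d2=ray(B,*b)
    t=np.linalg.lstsq(np.stack([d1,-d2],1),c2-c1,rcond=None)[0]
    p,q=c1+d1*t[0],c2+d2*t[1]
    x,y=at_z(A,*a,z)[:2],at_z(B,*b,z)[:2]
    print(n,((p+q)/2).round(4),'gap',np.linalg.norm(p-q).round(4),x.round(4),y.round(4),'r',np.hypot(*x).round(3))
s=get_state();from scipy.spatial.transform import Rotation as R
w,*v=s['orientation'];print(R.from_quat([*v,w]).as_matrix().round(3),s['tcp_pos'])
for n,u in [('jar',(425,299)),('bottle',(150,302)),('beaker',(282,143)),('yellow',(147,214))]: print(n,at_z(A,*u,.08).round(3))
i=imaging.camera_info('wrist');T=np.array(i['world_to_cam']);c=-T[:3,:3].T@T[:3,3];Rt=R.from_quat([*v,w]).as_matrix();print('cam in tool',(Rt.T@(c-s['tcp_pos'])).round(4),(Rt.T@T[:3,:3].T).round(3))
E
```

```text
pan [ 0.4525 -0.1049  0.035 ] gap 0.0017 [ 0.4528 -0.1056] [ 0.4533 -0.1037] r 0.465
fine [0.4449 0.0911 0.0402] gap 0.0037 [0.4457 0.0885] [0.4514 0.094 ] r 0.454
coarse [0.5941 0.2116 0.0589] gap 0.0055 [0.5942 0.2077] [0.5969 0.2144] r 0.629
knob [ 0.6054 -0.211   0.0408] gap 0.0033 [ 0.6058 -0.2124] [ 0.6062 -0.2087] r 0.642
seat [0.6403 0.0133 0.0446] gap 0.0025 [0.6398 0.012 ] [0.6439 0.0158] r 0.64
[[-0.937  0.348  0.   ]
 [ 0.348  0.937  0.   ]
 [-0.     0.    -1.   ]] [0.20032982 0.53903189 0.23133639]
jar [ 0.435 -0.312  0.08 ]
bottle [0.414 0.292 0.08 ]
beaker [0.783 0.008 0.08 ]
yellow [0.611 0.312 0.08 ]
cam in tool [ 0.0689  0.0003 -0.1421] [[ 0.    -0.961 -0.276]
 [ 1.     0.     0.   ]
 [-0.    -0.276  0.961]]
```

>>> play_rows:
  moves:
    - {"claw": 8.5,"delta_pos": [-23,-25.8,1.5],"twist": -10}
    - {"claw": 8.5,"delta_pos": [-46.1,-51.6,3.1],"twist": -20.4}
    - {"claw": 8.5,"delta_pos": [-46.1,-51.6,3.1],"twist": -20.4}
    - {"claw": 8.5,"delta_pos": [-46.1,-51.6,3.1],"twist": -20.4}
    - {"claw": 8.5,"delta_pos": [-46.1,-51.6,3.1],"twist": -20.4}
    - {"claw": 8.5,"delta_pos": [-46.1,-51.6,3.1],"twist": -20.4}
    - {"claw": 8.5,"delta_pos": [-46.1,-51.6,3.1],"twist": -20.4}
    - {"claw": 8.5,"delta_pos": [-46.1,-51.6,3.1],"twist": -20.4}
    - {"claw": 8.5,"delta_pos": [-46.1,-51.6,3.1],"twist": -20.4}
    - {"claw": 8.5,"delta_pos": [-46.1,-51.6,3.1],"twist": -20.4}
    - {"claw": 8.5,"delta_pos": [-46.1,-51.6,3.1],"twist": -20.4}
    - {"claw": 8.5,"delta_pos": [-46.1,-51.6,3.1],"twist": -20.4}

```text
clock: 2.45
tcp_pos: [0.454, -0.1089, 0.2]
orientation: [0.0, 0.003, 1.0, -0.0]
wrist_force: [-0.7, -0.2, 0.2]
finger_gap: 0.0851
```

>>> play_rows:
  moves:
    - {"claw": 8.5,"delta_pos": [0,0,0],"twist": 0}
    - {"claw": 8.5,"delta_pos": [0,0,0],"twist": 0}

```text
clock: 2.7
tcp_pos: [0.4521, -0.1039, 0.2003]
orientation: [-0.0, -0.001, 1.0, 0.0]
wrist_force: [-0.1, -0.4, 0.1]
finger_gap: 0.085
```

```bash
python3 - <<'E'
from h import *
im,i=snap('wrist','w1.png')
print(get_state()['tcp_pos'],get_state()['orientation'])
print(spotter.spot_in('wrist','pan'))
print(proj(i,[.4525,-.105,.036]))
g=cv2.cvtColor(im,cv2.COLOR_RGB2GRAY)
E
```

```text
[ 0.45217045 -0.10374819  0.20043257] [-9.27982020e-05 -1.13196559e-03  9.99999332e-01  2.13861035e-04]
[{'extent': [246.0, 156.8, 308.5, 212.2], 'conf': 0.67}]
[277.5511446  187.87882377]
```

View pics/w1.png

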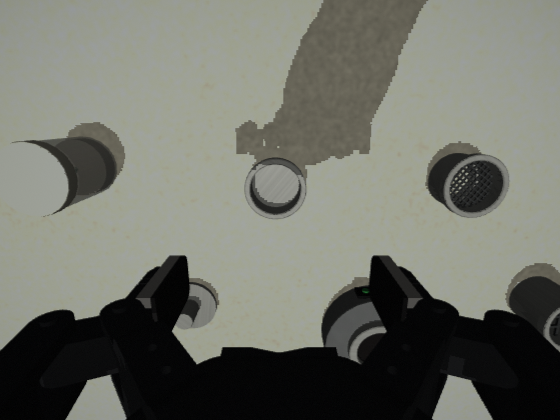

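Wrist view: the pan rim is a ring centred at (276,188), predicted (277.5,188), so y is about -0.1065. The fine sieve is at (476,186). Going down on the pan.

>>> play_rows:
  force: 50
  moves:
    - {"claw": 8.5,"delta_pos": [0,-0.13,6],"twist": 0}
    - {"claw": 8.5,"delta_pos": [0,-0.13,12],"twist": 0}
    - {"claw": 8.5,"delta_pos": [0,-0.13,16],"twist": 0}
    - {"claw": 8.5,"delta_pos": [0,-0.13,18],"twist": 0}
    - {"claw": 8.5,"delta_pos": [0,-0.13,19.2],"twist": 0}
    - {"claw": 8.5,"delta_pos": [0,-0.13,19.2],"twist": 0}
    - {"claw": 5.5,"delta_pos": [0,-0.13,19.2],"twist": 0}
    - {"claw": 5.5,"delta_pos": [0,-0.13,19.2],"twist": 0}
    - {"claw": 5.5,"delta_pos": [0,-0.13,19.2],"twist": 0}
    - {"claw": 5.5,"delta_pos": [0,-0.13,19.2],"twist": 0}
    - {"claw": 5.5,"delta_pos": [0,-0.13,19.2],"twist": 0}

```text
clock: 4.18
tcp_pos: [0.4538, -0.1067, 0.01]
orientation: [0.001, -0.0, 1.0, -0.0]
wrist_force: [-2.1, 2.6, 7.2]
finger_gap: 0.0623
```

```bash
python3 - <<'E'
from h import *
im,i=snap('wrist','w2.png')
s=get_state();print(s['tcp_pos'],s['finger_gap'],s['wrist_force'],proj(i,[s['tcp_pos'][0],s['tcp_pos'][1],.036]))
E
```

```text
[ 0.4537643  -0.10675391  0.01000195] 0.062336496373798726 [-1.2621983   1.1357466   7.71186993] [278.94261434 285.89877036]
```

View pics/w2.png

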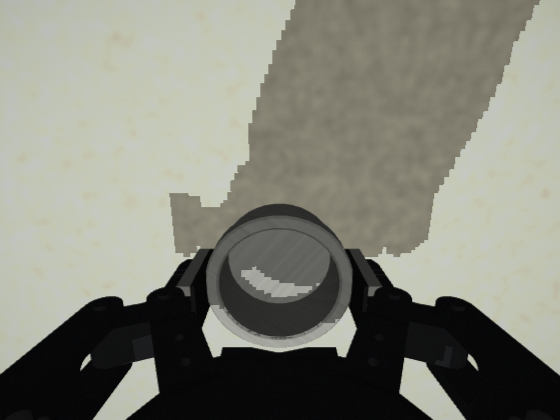

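Pan gripped; rim centre (279.5,282) against the TCP axis (279,286), so it sits ~1.8 mm toward -x in the hand. Lifting and going beside the seat for a look.

>>> play_rows:
  moves:
    - {"claw": 5.5,"delta_pos": [0,0,-2],"twist": 0}
    - {"claw": 5.5,"delta_pos": [0,0,-7],"twist": 0}
    - {"claw": 5.5,"delta_pos": [0,0,-13],"twist": 0}
    - {"claw": 5.5,"delta_pos": [-4,0,-18],"twist": 0}
    - {"claw": 5.5,"delta_pos": [-9,0,-21],"twist": 0}
    - {"claw": 5.5,"delta_pos": [-14,0,-21],"twist": 0}
    - {"claw": 5.5,"delta_pos": [-18.75,-0.4,-21],"twist": 0}
    - {"claw": 5.5,"delta_pos": [-18.75,-0.4,-21],"twist": 0}
    - {"claw": 5.5,"delta_pos": [-18.75,-0.4,-21],"twist": 0}
    - {"claw": 5.5,"delta_pos": [-18.75,-0.4,-21],"twist": 0}

```text
clock: 5.48
tcp_pos: [0.6392, -0.1104, 0.2191]
orientation: [0.0, -0.0, 1.0, 0.0]
wrist_force: [-0.5, -0.0, -1.6]
finger_gap: 0.062
```

```bash
cat >> h.py <<'E'
def circ(im,info,z,xy,r,rad=0.012,n=90,sgn=0):
    """refine centre of a horizontal circle (radius r, height z): maximise mean |gradient| along its projection"""
    g=cv2.GaussianBlur(cv2.cvtColor(im,cv2.COLOR_RGB2GRAY).astype(np.float32),(3,3),0)
    m=cv2.magnitude(cv2.Sobel(g,cv2.CV_32F,1,0),cv2.Sobel(g,cv2.CV_32F,0,1));m=np.minimum(m,200)
    a=np.linspace(0,2*np.pi,n,endpoint=False);best=(-1,)
    for dx in np.arange(-rad,rad+1e-9,.0005):
        for dy in np.arange(-rad,rad+1e-9,.0005):
            T=np.array(info['world_to_cam']);p=np.stack([xy[0]+dx+r*np.cos(a),xy[1]+dy+r*np.sin(a),0*a+z])
            q=T[:3,:3]@p+T[:3,3:];u=info['fx']*q[0]/q[2]+info['cx'];v=info['fy']*q[1]/q[2]+info['cy']
            s=cv2.remap(m,u.astype(np.float32)[None],v.astype(np.float32)[None],cv2.INTER_LINEAR).mean()
            if s>best[0]:best=(s,round(xy[0]+dx,4),round(xy[1]+dy,4))
    return best
def show(im,info,cs,fn):
    o=im[:,:,::-1].copy()
    for x,y,z,r in cs:
        a=np.linspace(0,2*np.pi,60)
        q=np.array([proj(info,[x+r*np.cos(t),y+r*np.sin(t),z]) for t in a]).round().astype(int)
        cv2.polylines(o,[q],True,(0,0,255),1)
    cv2.imwrite('pics/'+fn,o)
E
python3 - <<'E'
from h import *
im,i=snap('wrist','w3.png')
s=get_state();print(s['tcp_pos'],s['finger_gap'],s['wrist_force'])
cs=[]
for z,xy,r in [(.05,(.642,.014),.035),(.05,(.642,.014),.026),(.042,(.606,-.2115),.011),(.012,(.606,-.2115),.0315)]:
    b=circ(im,i,z,xy,r);print(z,r,b,proj(i,[b[1],b[2],z]).round(1));cs.append((b[1],b[2],z,r))
show(im,i,cs,'w3o.png')
E
```

```text
[ 0.63925087 -0.11046757  0.21926294] 0.06176702905456296 [ 1.57414932 -0.57460262 -0.5850566 ]
0.05 0.035 (np.float32(134.77248), np.float64(0.6425), np.float64(0.012)) [396.6 189.5]
0.05 0.026 (np.float32(199.9966), np.float64(0.643), np.float64(0.012)) [396.5 190. ]
0.042 0.011 (np.float32(133.3294), np.float64(0.602), np.float64(-0.202)) [189.6 149.2]
0.012 0.0315 (np.float32(105.535255), np.float64(0.6085), np.float64(-0.213)) [187.7 152.4]
```

View pics/w3o.png

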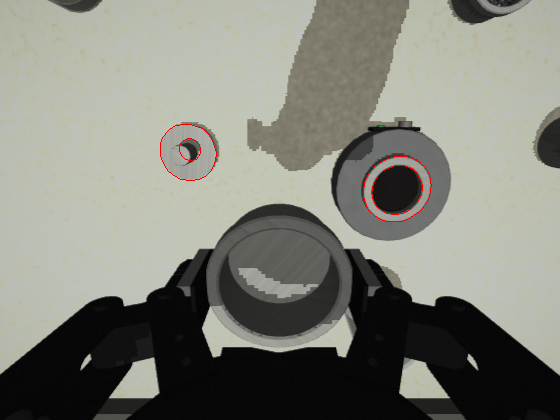

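Ring overlay sits on the seat ring (396.5,190) → seat (0.6425, 0.012); the lid disc is at (188,152). Measuring the pan in the hand.

```bash
python3 - <<'E'
from h import *
im,i=snap('wrist')
s=get_state();t=s['tcp_pos'];print(t)
for z in (.024,.026,.028):
  for r in (.032,.026):
    b=circ(im,i,t[2]+z,t[:2],r,.006);print(z,r,b[0],(np.array(b[1:])-t[:2]).round(4))
im=cv2.imread('pics/w1.png')[:,:,::-1]
# fine sieve from w1 (camera pose then): translate current camera by TCP difference
j=dict(i);T=np.array(i['world_to_cam']);d=np.array([.45217,-.10375,.20043])-t
T=T.copy();T[:3,3]-=T[:3,:3]@d;j['world_to_cam']=T
print('pan',circ(im,j,.036,(.4525,-.106),.032,.006),'fine',circ(im,j,.048,(.445,.089),.032,.01))
E
```

```text
[ 0.63937465 -0.11050044  0.21930378]
0.024 0.032 127.48607 [0.001 0.   ]
0.024 0.026 113.21489 [0.001 0.   ]
0.026 0.032 93.99777 [0.0005 0.    ]
0.026 0.026 102.56144 [-0.001  0.   ]
0.028 0.032 96.88594 [-0.0005 -0.0015]
0.028 0.026 82.87565 [-0.002  -0.0005]
pan (np.float32(89.03139), np.float64(0.448), np.float64(-0.105)) fine (np.float32(132.66821), np.float64(0.449), np.float64(0.09))
```

>>> play_rows:
  moves:
    - {"claw": 5.5,"delta_pos": [-0.3,6,2],"twist": 0}
    - {"claw": 5.5,"delta_pos": [-0.3,12.25,5],"twist": 0}
    - {"claw": 5.5,"delta_pos": [-0.3,12.25,9],"twist": 0}
    - {"claw": 5.5,"delta_pos": [-0.3,12.25,13],"twist": 0}
    - {"claw": 5.5,"delta_pos": [-0.3,12.25,14.5],"twist": 0}
    - {"claw": 5.5,"delta_pos": [-0.3,12.25,15],"twist": 0}
    - {"claw": 5.5,"delta_pos": [-0.3,12.25,15.5],"twist": 0}
    - {"claw": 5.5,"delta_pos": [-0.3,12.25,16],"twist": 0}
    - {"claw": 5.5,"delta_pos": [-0.3,12.25,16.3],"twist": 0}
    - {"claw": 5.5,"delta_pos": [-0.3,12.25,16.5],"twist": 0}
    - {"claw": 5.5,"delta_pos": [-0.3,12.25,16.5],"twist": 0}

```text
clock: 6.95
tcp_pos: [0.6432, 0.012, 0.0533]
orientation: [0.0, -0.0, 1.0, 0.0]
wrist_force: [-0.4, -0.2, -0.8]
finger_gap: 0.0621
```

>>> play_rows:
  moves:
    - {"claw": 5.5,"delta_pos": [0,0,0.1],"twist": 0}
    - {"claw": 5.5,"delta_pos": [0,0,0.15],"twist": 0}
    - {"claw": 5.5,"delta_pos": [0,0,0.15],"twist": 0}
    - {"claw": 8.5,"delta_pos": [0,0,0.15],"twist": 0}
    - {"claw": 8.5,"delta_pos": [0,0,0.1],"twist": 0}
    - {"claw": 8.5,"delta_pos": [0,0,0.1],"twist": 0}

```text
clock: 7.7
tcp_pos: [0.6433, 0.012, 0.0522]
orientation: [0.0, -0.0, 1.0, 0.0]
wrist_force: [0.1, 0.1, -0.5]
finger_gap: 0.0849
```

>>> play_rows:
  moves:
    - {"claw": 8.5,"delta_pos": [0,0,-2],"twist": 0}
    - {"claw": 8.5,"delta_pos": [0,0,-6],"twist": 0}
    - {"claw": 8.5,"delta_pos": [0,0,-12],"twist": 0}
    - {"claw": 8.5,"delta_pos": [0,0,-17],"twist": 0}
    - {"claw": 8.5,"delta_pos": [0,0,-17],"twist": 0}
    - {"claw": 8.5,"delta_pos": [0,0,-17],"twist": 0}

```text
clock: 8.45
tcp_pos: [0.6431, 0.012, 0.2218]
orientation: [-0.0, -0.0, 1.0, 0.0]
wrist_force: [0.2, 0.3, -0.5]
finger_gap: 0.085
```

```bash
python3 - <<'E'
from h import *
im,i=snap('wrist')
s=get_state();t=s['tcp_pos'];print(t)
cs=[]
for z,xy,r in [(.079,(.642,.012),.032),(.079,(.642,.012),.026),(.04,(.642,.012),.062),(.048,(.446,.09),.032),(.064,(.595,.21),.032)]:
    b=circ(im,i,z,xy,r,.008);print(z,r,b);cs.append((b[1],b[2],z,r))
show(im,i,cs[:3]+cs[4:],'w4.png')
E
```

```text
[0.64246322 0.01206244 0.22077872]
0.079 0.032 (np.float32(110.27666), np.float64(0.6375), np.float64(0.0125))
0.079 0.026 (np.float32(184.66037), np.float64(0.644), np.float64(0.012))
0.04 0.062 (np.float32(155.91483), np.float64(0.6415), np.float64(0.0125))
0.048 0.032 (np.float32(22.457481), np.float64(0.4485), np.float64(0.092))
0.064 0.032 (np.float32(132.0174), np.float64(0.597), np.float64(0.211))
```

View pics/w4.png

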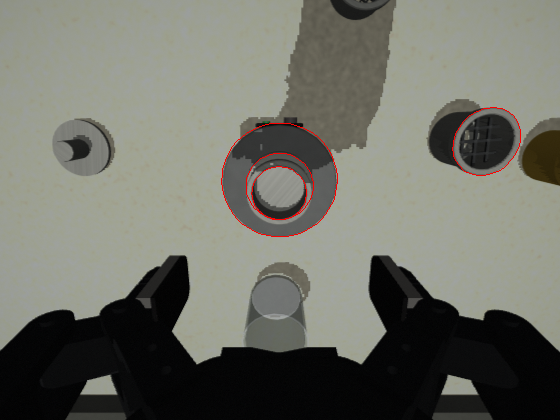

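Pan seated and level: the bore ring at z=79 mm fits at (279,188), matching (0.644,0.012). On to the fine sieve, with a close look first.

>>> play_rows:
  moves:
    - {"claw": 8.5,"delta_pos": [6,2.4,0.5],"twist": 0}
    - {"claw": 8.5,"delta_pos": [12,4.8,1],"twist": 0}
    - {"claw": 8.5,"delta_pos": [17,7,3],"twist": 0}
    - {"claw": 8.5,"delta_pos": [19.5,7.8,4.5],"twist": 0}
    - {"claw": 8.5,"delta_pos": [19.5,7.8,4.5],"twist": 0}
    - {"claw": 8.5,"delta_pos": [19.5,7.8,4.5],"twist": 0}
    - {"claw": 8.5,"delta_pos": [19.5,7.8,4.5],"twist": 0}

```text
clock: 9.38
tcp_pos: [0.4498, 0.0895, 0.1775]
orientation: [0.001, 0.0, 1.0, 0.0]
wrist_force: [0.2, -1.1, 0.0]
finger_gap: 0.085
```

```bash
python3 - <<'E'
from h import *
im,i=snap('wrist')
s=get_state();t=s['tcp_pos'];print(t,s['orientation'])
cs=[]
for z,xy,r in [(.048,(.447,.09),.032),(.048,(.447,.09),.026)]:
    b=circ(im,i,z,xy,r,.008);print(z,r,b);cs.append((b[1],b[2],z,r))
show(im,i,cs,'w5.png')
E
```

```text
[0.44965145 0.08952755 0.17753738] [4.87852456e-04 2.93168876e-04 9.99999838e-01 1.50685841e-05]
0.048 0.032 (np.float32(96.77413), np.float64(0.448), np.float64(0.0905))
0.048 0.026 (np.float32(161.36374), np.float64(0.449), np.float64(0.0905))
```

View pics/w5.png

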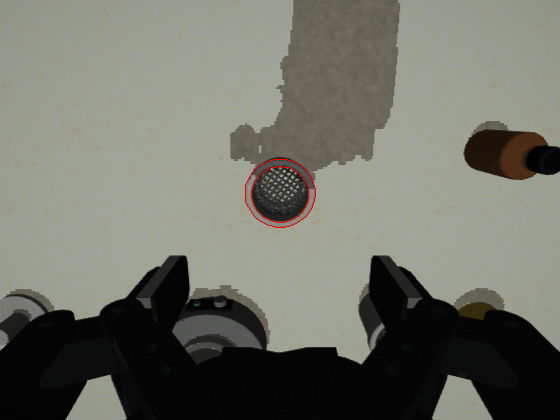

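Rim ring fits at (280,192): fine sieve at (0.4487, 0.0905). Gripping it.

>>> play_rows:
  moves:
    - {"claw": 8.5,"delta_pos": [0.1,0.1,6],"twist": 0}
    - {"claw": 8.5,"delta_pos": [0.1,0.1,11],"twist": 0}
    - {"claw": 8.5,"delta_pos": [0.1,0.1,14],"twist": 0}
    - {"claw": 8.5,"delta_pos": [0.1,0.1,15.5],"twist": 0}
    - {"claw": 8.5,"delta_pos": [0.1,0.1,15.5],"twist": 0}
    - {"claw": 8.5,"delta_pos": [0.1,0.1,15.5],"twist": 0}
    - {"claw": 5.5,"delta_pos": [0.1,0.1,15.5],"twist": 0}
    - {"claw": 5.5,"delta_pos": [0.1,0.1,15.5],"twist": 0}
    - {"claw": 5.5,"delta_pos": [0.1,0.1,15.5],"twist": 0}
    - {"claw": 5.5,"delta_pos": [0.1,0.1,15.5],"twist": 0}
    - {"claw": 5.5,"delta_pos": [0.1,0.1,15.5],"twist": 0}

```text
clock: 10.8
tcp_pos: [0.4483, 0.0909, 0.0239]
orientation: [0.001, -0.0, 1.0, -0.0]
wrist_force: [-2.0, -1.3, 7.1]
finger_gap: 0.062
```

>>> play_rows:
  moves:
    - {"claw": 5.5,"delta_pos": [0,0,-2],"twist": 0}
    - {"claw": 5.5,"delta_pos": [0,0,-7],"twist": 0}
    - {"claw": 5.5,"delta_pos": [0,0,-13],"twist": 0}
    - {"claw": 5.5,"delta_pos": [-3,-1.2,-17],"twist": 0}
    - {"claw": 5.5,"delta_pos": [-8,-3.3,-19],"twist": 0}
    - {"claw": 5.5,"delta_pos": [-13,-5.3,-18],"twist": 0}
    - {"claw": 5.5,"delta_pos": [-17.5,-7.1,-16],"twist": 0}
    - {"claw": 5.5,"delta_pos": [-19.5,-7.9,-14],"twist": 0}
    - {"claw": 5.5,"delta_pos": [-19.5,-7.9,-12],"twist": 0}
    - {"claw": 5.5,"delta_pos": [-19.5,-7.9,-11],"twist": 0}
    - {"claw": 5.5,"delta_pos": [-19.5,-7.9,-10],"twist": 0}
    - {"claw": 5.5,"delta_pos": [-19.5,-7.9,-10],"twist": 0}

```text
clock: 12.3
tcp_pos: [0.6416, 0.0123, 0.1221]
orientation: [-0.0, -0.0, 1.0, 0.0]
wrist_force: [-0.7, -0.1, -1.4]
finger_gap: 0.062
```

```bash
python3 - <<'E'
from h import *
im,i=snap('wrist','w6.png')
s=get_state();t=s['tcp_pos'];print(t,s['finger_gap'],s['wrist_force'])
for r in (.032,.026):
    b=circ(im,i,t[2]+.0245,t[:2],r,.006);print(r,b[0],(np.array(b[1:])-t[:2]).round(4))
E
```

```text
[0.64201917 0.01221453 0.12273791] 0.06233044396105009 [ 0.32427187  0.18656803 -0.66302893]
0.032 80.15001 [-0.001 -0.001]
0.026 116.5962 [-0.001  -0.0005]
```

>>> play_rows:
  moves:
    - {"claw": 5.5,"delta_pos": [-0.2,0,0.5],"twist": 0}
    - {"claw": 5.5,"delta_pos": [-0.2,0,1],"twist": 0}
    - {"claw": 5.5,"delta_pos": [-0.2,0,1.4],"twist": 0}
    - {"claw": 5.5,"delta_pos": [-0.2,0,1.8],"twist": 0}
    - {"claw": 5.5,"delta_pos": [-0.2,0,2.2],"twist": 0}
    - {"claw": 5.5,"delta_pos": [-0.2,0,2.5],"twist": 0}
    - {"claw": 5.5,"delta_pos": [-0.2,0,2.7],"twist": 0}
    - {"claw": 5.5,"delta_pos": [-0.2,0,2.7],"twist": 0}

```text
clock: 13.35
tcp_pos: [0.6442, 0.012, 0.096]
orientation: [0.0, -0.0, 1.0, -0.0]
wrist_force: [-1.4, -0.1, 2.7]
finger_gap: 0.062
```

>>> play_rows:
  moves:
    - {"claw": 5.5,"delta_pos": [0,0,0.1],"twist": 0}
    - {"claw": 5.5,"delta_pos": [0,0,0.1],"twist": 0}
    - {"claw": 8.5,"delta_pos": [0,0,0.1],"twist": 0}
    - {"claw": 8.5,"delta_pos": [0,0,0.1],"twist": 0}
    - {"claw": 8.5,"delta_pos": [0,0,0.1],"twist": 0}

```text
clock: 13.98
tcp_pos: [0.6442, 0.012, 0.094]
orientation: [-0.0, -0.0, 1.0, 0.0]
wrist_force: [-0.2, 0.8, -0.1]
finger_gap: 0.085
```

>>> play_rows:
  moves:
    - {"claw": 8.5,"delta_pos": [0,0,-2],"twist": 0}
    - {"claw": 8.5,"delta_pos": [0,0,-6],"twist": 0}
    - {"claw": 8.5,"delta_pos": [0,0,-12],"twist": 0}
    - {"claw": 8.5,"delta_pos": [0,0,-15],"twist": 0}
    - {"claw": 8.5,"delta_pos": [0,0,-15],"twist": 0}
    - {"claw": 8.5,"delta_pos": [0,0,-15],"twist": 0}

```text
clock: 14.72
tcp_pos: [0.6438, 0.012, 0.2432]
orientation: [-0.001, -0.0, 1.0, 0.0]
wrist_force: [-0.6, -1.2, -0.3]
finger_gap: 0.0853
```

```bash
python3 - <<'E'
from h import *
im,i=snap('wrist')
s=get_state();t=s['tcp_pos'];print(t)
cs=[]
for z,xy,r in [(.12,(.643,.012),.032),(.12,(.643,.012),.026),(.064,(.595,.21),.032)]:
    b=circ(im,i,z,xy,r,.008);print(z,r,b);cs.append((b[1],b[2],z,r))
show(im,i,cs,'w7.png')
E
```

```text
[0.64348559 0.01204253 0.24256866]
0.12 0.032 (np.float32(98.64962), np.float64(0.638), np.float64(0.013))
0.12 0.026 (np.float32(160.36751), np.float64(0.645), np.float64(0.012))
0.064 0.032 (np.float32(135.8116), np.float64(0.597), np.float64(0.2115))
```

View pics/w7.png

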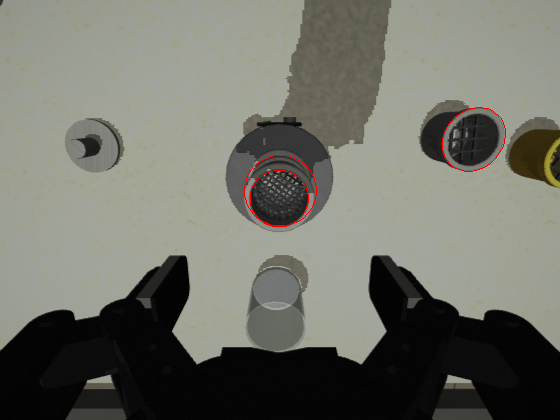

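Fine sieve seated (ring at (279,198)). The coarse sieve rim fits at (473,139) → (0.597, 0.2113). The yellow tub stands next to it in y, so I'll grip with the jaws along x (twist -90).

>>> play_rows:
  moves:
    - {"claw": 8.5,"delta_pos": [1.4,6,1],"twist": -10}
    - {"claw": 8.5,"delta_pos": [2.8,12,2],"twist": -20}
    - {"claw": 8.5,"delta_pos": [4,17,3],"twist": -30}
    - {"claw": 8.5,"delta_pos": [4.65,19.9,4],"twist": -40}
    - {"claw": 8.5,"delta_pos": [4.65,19.9,4],"twist": -50}
    - {"claw": 8.5,"delta_pos": [4.65,19.9,4],"twist": -60}
    - {"claw": 8.5,"delta_pos": [4.65,19.9,4],"twist": -70}
    - {"claw": 8.5,"delta_pos": [4.65,19.9,4],"twist": -80}
    - {"claw": 8.5,"delta_pos": [4.65,19.9,4],"twist": -90}
    - {"claw": 8.5,"delta_pos": [4.65,19.9,4],"twist": -90}
    - {"claw": 8.5,"delta_pos": [4.65,19.9,4],"twist": -90}
    - {"claw": 8.5,"delta_pos": [4.65,19.9,4],"twist": -90}

```text
clock: 16.27
tcp_pos: [0.5975, 0.2109, 0.2039]
orientation: [-0.0, -0.707, 0.708, 0.0]
wrist_force: [0.9, 1.0, -0.0]
finger_gap: 0.085
```

```bash
python3 - <<'E'
from h import *
im,i=snap('wrist')
s=get_state();t=s['tcp_pos'];print(t,s['orientation'])
cs=[]
for z,xy,r in [(.064,(.597,.211),.032),(.064,(.597,.211),.026)]:
    b=circ(im,i,z,xy,r,.008);print(z,r,b);cs.append((b[1],b[2],z,r))
show(im,i,cs,'w8.png')
E
```

```text
[0.5975329  0.21095855 0.20406724] [-1.13858332e-04 -7.06760261e-01  7.07453114e-01  1.06416311e-04]
0.064 0.032 (np.float32(138.31071), np.float64(0.5975), np.float64(0.212))
0.064 0.026 (np.float32(137.76643), np.float64(0.5975), np.float64(0.211))
```

View pics/w8.png

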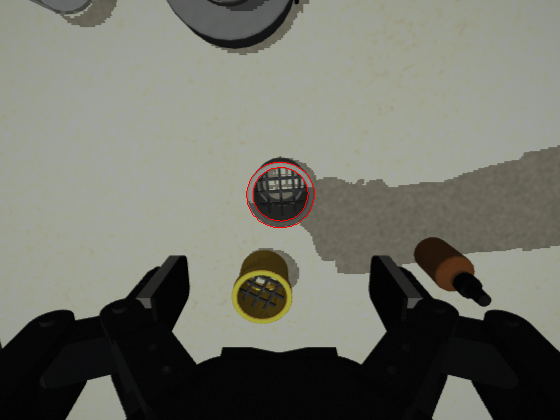

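Grey coarse mesh rim at (280,195) → (0.5975, 0.2115); the yellow tub at (262,295) is clear of the jaws.

>>> play_rows:
  moves:
    - {"claw": 8.5,"delta_pos": [-0.05,0,6],"twist": 0}
    - {"claw": 8.5,"delta_pos": [-0.05,0,11],"twist": 0}
    - {"claw": 8.5,"delta_pos": [-0.05,0,15],"twist": 0}
    - {"claw": 8.5,"delta_pos": [-0.05,0,16.6],"twist": 0}
    - {"claw": 8.5,"delta_pos": [-0.05,0,16.6],"twist": 0}
    - {"claw": 8.5,"delta_pos": [-0.05,0,16.6],"twist": 0}
    - {"claw": 5.5,"delta_pos": [-0.05,0,16.6],"twist": 0}
    - {"claw": 5.5,"delta_pos": [-0.05,0,16.6],"twist": 0}
    - {"claw": 5.5,"delta_pos": [-0.05,0,16.6],"twist": 0}
    - {"claw": 5.5,"delta_pos": [-0.05,0,16.6],"twist": 0}
    - {"claw": 5.5,"delta_pos": [-0.05,0,16.6],"twist": 0}

```text
clock: 17.7
tcp_pos: [0.5987, 0.2119, 0.0406]
orientation: [-0.001, 0.707, -0.707, 0.001]
wrist_force: [-1.7, -0.1, 6.6]
finger_gap: 0.0623
```

>>> play_rows:
  moves:
    - {"claw": 5.5,"delta_pos": [0,0,-2],"twist": 0}
    - {"claw": 5.5,"delta_pos": [0,0,-7],"twist": 0}
    - {"claw": 5.5,"delta_pos": [0,0,-13],"twist": 0}
    - {"claw": 5.5,"delta_pos": [0,0,-18],"twist": 0}
    - {"claw": 5.5,"delta_pos": [5,-1.1,-19.5],"twist": 0}
    - {"claw": 5.5,"delta_pos": [11,-2.5,-19.5],"twist": 0}
    - {"claw": 5.5,"delta_pos": [16,-3.6,-19],"twist": 0}
    - {"claw": 5.5,"delta_pos": [20,-4.5,-17],"twist": 0}
    - {"claw": 5.5,"delta_pos": [20,-4.5,-15],"twist": 0}
    - {"claw": 5.5,"delta_pos": [20,-4.5,-14],"twist": 0}
    - {"claw": 5.5,"delta_pos": [20,-4.5,-14],"twist": 0}
    - {"claw": 5.5,"delta_pos": [20,-4.5,-14],"twist": 0}

```text
clock: 19.2
tcp_pos: [0.6431, 0.0122, 0.1794]
orientation: [-0.0, 0.708, -0.707, 0.001]
wrist_force: [0.2, -0.3, -1.2]
finger_gap: 0.0618
```

```bash
python3 - <<'E'
from h import *
im,i=snap('wrist','w9.png')
s=get_state();t=s['tcp_pos'];print(t,s['finger_gap'],s['wrist_force'])
for r in (.032,.026):
    b=circ(im,i,t[2]+.024,t[:2],r,.006);print(r,b[0],(np.array(b[1:])-t[:2]).round(4))
E
```

```text
[0.64318881 0.01219946 0.17951469] 0.061907779000980094 [-0.45547911 -0.61559643 -1.9551539 ]
0.032 130.13501 [ 0.0005 -0.001 ]
0.026 114.55458 [ 0.001 -0.001]
```

>>> play_rows:
  moves:
    - {"claw": 5.5,"delta_pos": [-0.05,0,0.5],"twist": 0}
    - {"claw": 5.5,"delta_pos": [-0.05,0,1],"twist": 0}
    - {"claw": 5.5,"delta_pos": [-0.05,0,1.4],"twist": 0}
    - {"claw": 5.5,"delta_pos": [-0.05,0,1.8],"twist": 0}
    - {"claw": 5.5,"delta_pos": [-0.05,0,2.2],"twist": 0}
    - {"claw": 5.5,"delta_pos": [-0.05,0,2.5],"twist": 0}
    - {"claw": 5.5,"delta_pos": [-0.05,0,2.65],"twist": 0}
    - {"claw": 5.5,"delta_pos": [-0.05,0,2.65],"twist": 0}

```text
clock: 20.25
tcp_pos: [0.6438, 0.0119, 0.1538]
orientation: [-0.001, 0.707, -0.707, 0.001]
wrist_force: [-0.9, 0.5, 6.4]
finger_gap: 0.0619
```

Contact at the expected height (0.1538 against ~0.153). Pressing 1 mm, releasing and backing off.

>>> play_rows:
  moves:
    - {"claw": 5.5,"delta_pos": [0,0,0.1],"twist": 0}
    - {"claw": 5.5,"delta_pos": [0,0,0.1],"twist": 0}
    - {"claw": 8.5,"delta_pos": [0,0,0.1],"twist": 0}
    - {"claw": 8.5,"delta_pos": [0,0,0.1],"twist": 0}
    - {"claw": 8.5,"delta_pos": [0,0,0.1],"twist": 0}

```text
clock: 20.88
tcp_pos: [0.6425, 0.012, 0.1504]
orientation: [0.0, 0.707, -0.707, -0.0]
wrist_force: [0.4, 0.1, 0.6]
finger_gap: 0.0849
```

>>> play_rows:
  moves:
    - {"claw": 8.5,"delta_pos": [0,0,-2],"twist": 0}
    - {"claw": 8.5,"delta_pos": [0,0,-6],"twist": 0}
    - {"claw": 8.5,"delta_pos": [0,0,-12],"twist": 0}
    - {"claw": 8.5,"delta_pos": [0,0,-15],"twist": 0}
    - {"claw": 8.5,"delta_pos": [0,0,-15],"twist": 0}
    - {"claw": 8.5,"delta_pos": [0,0,-15],"twist": 0}

```text
clock: 21.62
tcp_pos: [0.6424, 0.012, 0.2996]
orientation: [0.0, 0.707, -0.707, -0.001]
wrist_force: [-0.3, 0.9, 0.5]
finger_gap: 0.085
```

```bash
python3 - <<'E'
from h import *
im,i=snap('wrist')
s=get_state();t=s['tcp_pos'];print(t)
cs=[]
for z,xy,r in [(.177,(.643,.012),.032),(.177,(.643,.012),.026)]:
    b=circ(im,i,z,xy,r,.008);print(z,r,b);cs.append((b[1],b[2],z,r))
show(im,i,cs,'w10.png')
E
```

```text
[0.64215191 0.01203752 0.29903704]
0.177 0.032 (np.float32(154.48145), np.float64(0.644), np.float64(0.012))
0.177 0.026 (np.float32(148.83682), np.float64(0.6435), np.float64(0.0115))
```

View pics/w10.png

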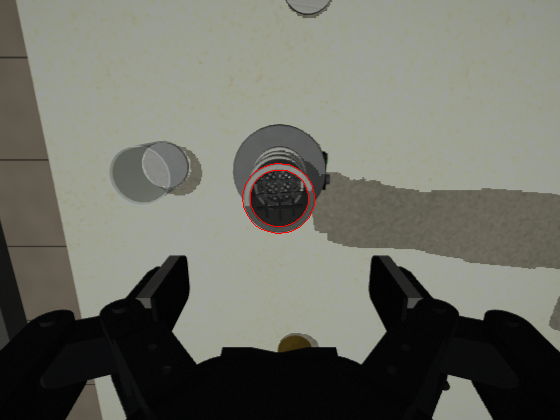

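Coarse sieve seated and level (ring at (279,198), 0.644/0.012). Now over the lid.

>>> play_rows:
  moves:
    - {"claw": 8.5,"delta_pos": [6,0.9,0],"twist": 0}
    - {"claw": 8.5,"delta_pos": [12,1.8,0],"twist": 0}
    - {"claw": 8.5,"delta_pos": [18,2.7,2],"twist": 0}
    - {"claw": 8.5,"delta_pos": [22.5,3.35,5],"twist": 0}
    - {"claw": 8.5,"delta_pos": [22.5,3.35,9.9],"twist": 0}
    - {"claw": 8.5,"delta_pos": [22.5,3.35,9.9],"twist": 0}
    - {"claw": 8.5,"delta_pos": [22.5,3.35,9.9],"twist": 0}
    - {"claw": 8.5,"delta_pos": [22.5,3.35,9.9],"twist": 0}

```text
clock: 22.68
tcp_pos: [0.6108, -0.2128, 0.2044]
orientation: [-0.001, 0.708, -0.707, 0.002]
wrist_force: [-0.1, -1.1, 0.8]
finger_gap: 0.0849
```

```bash
python3 - <<'E'
from h import *
im,i=snap('wrist')
s=get_state();t=s['tcp_pos'];print(t,s['orientation'])
cs=[]
for z,xy,r in [(.012,(.6085,-.213),.0315),(.042,(.6085,-.213),.011)]:
    b=circ(im,i,z,xy,r,.008);print(z,r,b);cs.append((b[1],b[2],z,r))
show(im,i,cs,'w11.png')
E
```

```text
[ 0.61075471 -0.21283128  0.2042815 ] [-0.00072494  0.70763368 -0.7065764   0.00196008]
0.012 0.0315 (np.float32(78.378265), np.float64(0.6075), np.float64(-0.2145))
0.042 0.011 (np.float32(138.42415), np.float64(0.6085), np.float64(-0.217))
```

View pics/w11.png

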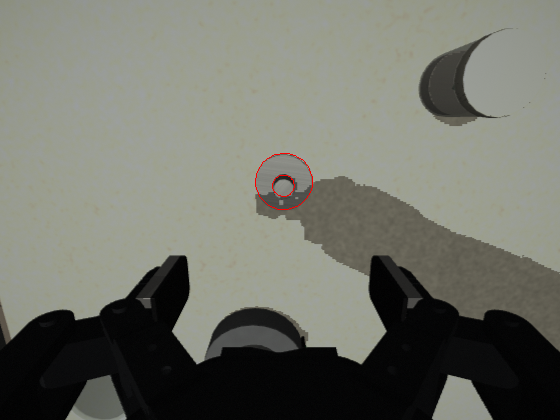

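Lid disc ring at (284,182), knob at about (284,187): lid at about (0.608, -0.215). Gripping the knob near its top.

>>> play_rows:
  moves:
    - {"claw": 8.5,"delta_pos": [0.2,0.15,6],"twist": 0}
    - {"claw": 8.5,"delta_pos": [0.2,0.15,12],"twist": 0}
    - {"claw": 8.5,"delta_pos": [0.2,0.15,16.5],"twist": 0}
    - {"claw": 7,"delta_pos": [0.2,0.15,18],"twist": 0}
    - {"claw": 5,"delta_pos": [0.2,0.15,18.5],"twist": 0}
    - {"claw": 3,"delta_pos": [0.2,0.15,18.5],"twist": 0}
    - {"claw": 1.5,"delta_pos": [0.2,0.15,18.5],"twist": 0}
    - {"claw": 1.5,"delta_pos": [0.2,0.15,18.5],"twist": 0}
    - {"claw": 1.5,"delta_pos": [0.2,0.15,18.5],"twist": 0}
    - {"claw": 1.5,"delta_pos": [0.2,0.15,18.5],"twist": 0}
    - {"claw": 1.5,"delta_pos": [0.2,0.15,18.5],"twist": 0}
    - {"claw": 1.5,"delta_pos": [0.2,0.15,18.5],"twist": 0}

```text
clock: 24.22
tcp_pos: [0.6095, -0.2158, 0.0193]
orientation: [-0.001, 0.707, -0.707, 0.002]
wrist_force: [0.5, 0.6, 6.3]
finger_gap: 0.0202
```

>>> play_rows:
  moves:
    - {"claw": 1.5,"delta_pos": [0,0,-2],"twist": 0}
    - {"claw": 1.5,"delta_pos": [0,0,-7],"twist": 0}
    - {"claw": 1.5,"delta_pos": [0,0,-13],"twist": 0}
    - {"claw": 1.5,"delta_pos": [0,0,-19],"twist": 0}
    - {"claw": 1.5,"delta_pos": [-1,0,-23],"twist": 0}
    - {"claw": 1.5,"delta_pos": [-6,-0.9,-24],"twist": 0}
    - {"claw": 1.5,"delta_pos": [-12,-1.8,-24],"twist": 0}
    - {"claw": 1.5,"delta_pos": [-18,-2.8,-24],"twist": 0}
    - {"claw": 1.5,"delta_pos": [-22.7,-3.45,-23],"twist": 0}
    - {"claw": 1.5,"delta_pos": [-22.7,-3.45,-21],"twist": 0}
    - {"claw": 1.5,"delta_pos": [-22.7,-3.45,-20],"twist": 0}
    - {"claw": 1.5,"delta_pos": [-22.7,-3.45,-20],"twist": 0}

```text
clock: 25.72
tcp_pos: [0.6415, 0.0115, 0.2161]
orientation: [-0.001, -0.707, 0.707, 0.001]
wrist_force: [0.4, -0.1, -2.1]
finger_gap: 0.0202
```

```bash
python3 - <<'E'
from h import *
im,i=snap('wrist')
s=get_state();t=s['tcp_pos'];print(t,s['finger_gap'],s['wrist_force'])
cs=[]
for z,r in ((-.007,.0315),(.023,.011)):
    b=circ(im,i,t[2]+z,t[:2],r,.008);print(r,b[0],(np.array(b[1:])-t[:2]).round(4));cs.append((b[1],b[2],t[2]+z,r))
show(im,i,cs,'w12.png')
E
```

```text
[0.6420132  0.01124526 0.21695911] 0.020300725240238897 [ 0.55174086 -0.08757215 -1.25170598]
0.0315 109.90743 [0.001 0.002]
0.011 120.23006 [-0.     0.002]
```

View pics/w12.png

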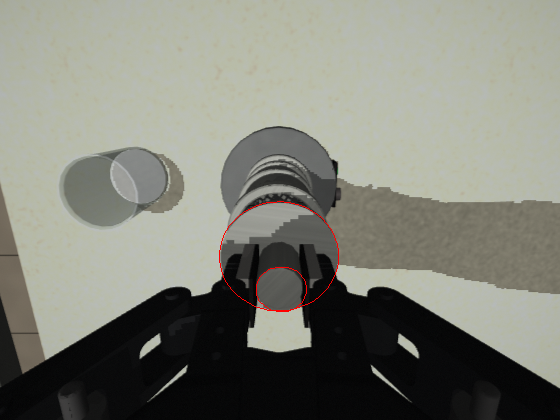

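Lid level in the hand: disc ring at (279,256), knob at (281,289), 2 mm to +y of the TCP. Correcting for that and lowering.

>>> play_rows:
  moves:
    - {"claw": 1.5,"delta_pos": [0.1,-0.12,0.5],"twist": 0}
    - {"claw": 1.5,"delta_pos": [0.1,-0.12,1],"twist": 0}
    - {"claw": 1.5,"delta_pos": [0.1,-0.12,1.4],"twist": 0}
    - {"claw": 1.5,"delta_pos": [0.1,-0.12,1.8],"twist": 0}
    - {"claw": 1.5,"delta_pos": [0.1,-0.12,2.2],"twist": 0}
    - {"claw": 1.5,"delta_pos": [0.1,-0.12,2.5],"twist": 0}
    - {"claw": 1.5,"delta_pos": [0.1,-0.12,2.7],"twist": 0}
    - {"claw": 1.5,"delta_pos": [0.1,-0.12,2.8],"twist": 0}
    - {"claw": 1.5,"delta_pos": [0.1,-0.12,2.8],"twist": 0}

```text
clock: 26.9
tcp_pos: [0.6435, 0.011, 0.1893]
orientation: [-0.0, 0.707, -0.707, 0.0]
wrist_force: [-1.6, 0.7, 0.5]
finger_gap: 0.0201
```

>>> play_rows:
  moves:
    - {"claw": 1.5,"delta_pos": [0,0,0.1],"twist": 0}
    - {"claw": 1.5,"delta_pos": [0,0,0.1],"twist": 0}
    - {"claw": 5,"delta_pos": [0,0,0],"twist": 0}
    - {"claw": 5,"delta_pos": [0,0,0],"twist": 0}
    - {"claw": 6,"delta_pos": [0,0,0],"twist": 0}

```text
clock: 27.52
tcp_pos: [0.6434, 0.011, 0.1885]
orientation: [0.0, 0.707, -0.707, -0.0]
wrist_force: [0.5, -0.1, -0.1]
finger_gap: 0.0598
```

>>> play_rows:
  moves:
    - {"claw": 6,"delta_pos": [0,0,-2],"twist": 0}
    - {"claw": 6,"delta_pos": [0,0,-6],"twist": 0}
    - {"claw": 6,"delta_pos": [0,0,-10],"twist": 0}
    - {"claw": 6,"delta_pos": [4,0,-13],"twist": 0}
    - {"claw": 6,"delta_pos": [4,0,-13],"twist": 0}
    - {"claw": 6,"delta_pos": [4,0,-13],"twist": 0}

```text
clock: 28.28
tcp_pos: [0.6433, -0.029, 0.318]
orientation: [-0.0, -0.707, 0.707, 0.001]
wrist_force: [-0.1, 0.9, -0.5]
finger_gap: 0.0601
```

```bash
python3 - <<'E'
from h import *
im,i=snap('wrist');t=get_state()['tcp_pos'];print(t)
cs=[]
for z,r in ((.182,.0315),(.212,.011)):
    b=circ(im,i,z,(.6435,.012),r,.008);print(z,b);cs.append((b[1],b[2],z,r))
show(im,i,cs,'w13.png')
a=cv2.imread('pics/w13.png')[60:360,120:440]
s,si=snap('scene','s2.png')
b=cv2.resize(s[130:330,160:440,::-1],None,fx=1.6,fy=1.5,interpolation=cv2.INTER_CUBIC)
cv2.imwrite('pics/fin.png',np.hstack([a,b]))
for n in ['culture_jar','dropper_bottle','beaker']: print(n,[(np.round(d['extent']).tolist(),round(d['conf'],2)) for d in spotter.spot_in('scene',n)[:2]])
E
```

```text
[ 0.64300152 -0.02854854  0.31748876]
0.182 (np.float32(96.54693), np.float64(0.6445), np.float64(0.0135))
0.212 (np.float32(101.7161), np.float64(0.645), np.float64(0.004))
culture_jar [([168.0, 133.0, 199.0, 174.0], 0.78)]
dropper_bottle [([399.0, 180.0, 418.0, 216.0], 0.97)]
beaker [([235.0, 267.0, 268.0, 314.0], 0.85)]
```

View pics/fin.png

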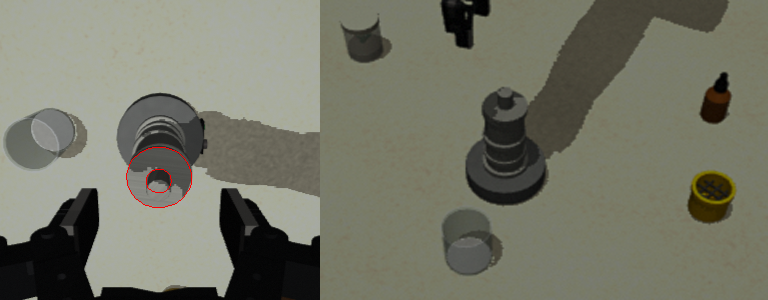

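The disc ring fits the lid at its seated height, and the stack in the scene view is straight, with base at (505,172) and knob at (505,97) in the crop. The knob circle locked onto a shadow edge at (159,180); the knob itself is at (158,186). Handing in.

```bash
python3 -c "
from h import *
print(env.hand_in())"
```

```text
the job is handed in; nothing more can be done
None
```

The sieve set is built on the base: pan, fine sieve, coarse sieve (the grey one, not the yellow look-alike) and lid. I lowered each piece to its seated height, pressed it about 1 mm and released it before fetching the next. I handed in at about 28.5 s on the robot's clock; no verdict is reported.

**Last checks:**
- **Alignment:** the wrist camera put the pan, fine sieve, coarse sieve and lid disc at about (0.644, 0.012), within roughly 2 mm of each other. Each ring was fitted at the height that piece has when seated.
- **Appearance:** the stack looks straight and level in the scene picture, and the gripper is clear of it.
- **Bystanders:** the jar, bottle and beaker are within a few pixels of where they started in the scene picture, which is the detector's own scatter.

**Checks that disagreed:**
- **Lid knob:** the last circle fit came out 8 to 9 mm off because it caught a shadow edge. I relied on the disc fit and the picture instead.
- **Pan and fine sieve:** the outer-rim fits (radius 32 mm) came out about 5 mm off in x, while the bore fits agreed with the tool position.
- **Fine and coarse sieve heights:** I triangulated the first positions from the top and scene cameras. They put these two rims 5 to 8 mm low, so I used the stated heights, which the contact heights at placing matched.

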